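# Key the steamer lid onto its pin and press it home

### The arm

A 6-joint arm with a two-finger parallel gripper is mounted at the origin on the work surface. World frame = base frame: x ahead of the robot, y to its left, z up, the work surface at z = 0. Lengths are in m, angles in rad, forces in N, time in s.
With the tool pointing down it reaches from about 0.3 to 0.85 m from the base axis. Payload 5.4 kg.
Tool frame: the origin (TCP) lies at the very end of the fingers, on their centre line; the grasp point (between the pads) lies 19 mm behind it; x points along the fingers, y is the direction in which the jaws open and shut, and the axes are right-handed (so a half turn about x gives the same grasp; the last joint's range is limited). The gripper opens to 85 mm and grips with 20 to 120 N. Pads are 22 mm wide; open, the fingers measure 114 mm over their backs; the gripper's body (76 mm by 85 mm) begins 54 mm behind the grasp point. The pads swing forward as they close: fully open they stand 13 mm farther back than shut.
Start: joints at [0.942, 0.158, 1.597, -0, 1.386, -0.21], TCP at [0.234, 0.525, 0.231] pointing down, gripper open.
Joint ranges: [-2.91, 2.91], [-0.94, 2.29], [0.18, 2.7], [-1.29, 4.43], [0.17, 2.64], [-3, 3]. Speed limits (rad/s): [2.57, 2.57, 3.14, 3.14, 3.14, 3.14].

### API

Orientations are given as a unit quaternion [w, x, y, z].
In Python, from cell import manip, get_image gives the robot as it stands. The module is installed in compiled form; this text tells all that it offers.
- The arm moves only by the shell command python3 -m handwheel 'ROWS' [FORCE]. ROWS is a JSON object of lists of equal length, an entry for each row: "hand": the closure in counts, from 0 (fully open) to 255 (shut); "travel": the shift along the tool's x, y, z in cm, a list of three; "turn": the turn about the tool's x in degrees. In form: {"hand": [hand, ...], "travel": [[dx, dy, dz], ...], "turn": [turn, ...]}. A call has 1 to 12 rows; each row is the pose to reach, as a shift and turn from the pose commanded when the call began, along the tool's axes at that moment; what a row does not reach only later rows make up. A row lasts 1/10 s, in which the tool goes at most 50 mm and 8.59 degrees, less where a joint would pass 70% of its speed; a pose out of reach is approached as far as the arm can. A call with a gripper value outside its range is refused whole. The fingers move at their own pace and stop on an object; FORCE is the grip in N (left out, the last holds). Time passes only in rows, so rows that repeat a pose let the fingers close. It gives the time, the measured TCP pose, the force and the opening at its end, in the units of the state.
- manip.get_obs(): the state, without advancing time (a new reading comes with each control period).
- get_image(name): name is "scene" or "top"; returns a dict with "img" (384x512x3 uint8, blue, green, red), "z_map" (384x512 float32, m along the optical axis (not along the pixel's ray), 0 where there is no reading), "fov_y" (degrees; the focal length in pixels is half the picture's height over the tangent of half this angle, whatever the lens; pixels are square), "cx", "cy" (the principal point, pixels), "rvec" (rotation vector, rad) and "tvec" (3), from world to camera coordinates, as OpenCV has them. Camera axes: x right, y down, z forward; pixel columns grow to the right and rows downward; lengths in m; the calibration is good to about 2 mm. A picture is of the moment at which its call begins.
- manip.job_done(): hands the job in, once; it reports no verdict.
The state is a dict: "t": time; "qpos": joint angles; "joint_vel": joint speeds; "joint_efforts": joint torques, N m; "ee_pos": TCP position; "tcp_rot": TCP orientation; "wrist_force": force on the tool from outside, world axes, zero at the start; "torque": the same for the moment, N m; "finger_gap": opening from 0.0 (shut) to 1.0 (fully open).
Only numpy, scipy, OpenCV 4.12 (cv2) and the standard library are available. Lean on these libraries where they do the work, as an engineer would, in place of code of your own. Each camera call takes 0.05 s, during which the arm holds its last target. There are 200 camera calls.

### The job

The lid of the two-tier steamer is sitting too high because its notch is not over the red locating pin. Push the black stud round with a fingertip until the notch in the lid's edge is over the pin, then press the yellow pad in the middle down until the lid is fully home, and move clear. Do not lift the lid, and leave the salt cellar, trivet, wooden fork and spatula where they are.

Things in the scene. Friction and masses are not known exactly. Their poses are not given: they have to be found in the camera images.
- steamer: Two-tier round steamer of brushed steel, fixed to the counter: 176 mm across, rim 100 mm above the counter; two wire loops on its sides at its local +y and -y, out to 112 mm from the axis, 30 to 38 mm high. Origin on its axis at counter height, z up; its local +x points from the axis to the red locating pin. Its place and yaw vary.
- pin (a point): Middle of the visible part of the red locating pin: a fixed level round bar 8 mm thick lying radially on the rim, from 74 to 118 mm from the axis, its centre 104.5 mm above the counter. About 30 mm of it sticks out beyond the lid's edge and is seen from above; the inner 14 mm is beneath the lid until the notch comes over it. While it is beneath solid lid, pressing sinks the lid only a springy 1 to 4 mm and it does not go home.
- notch (a point): Point in the middle of the lid's notch (79 mm from the axis, level with the lid's top face). The lid is a round steel plate 176 mm across and 5 mm thick (0.9 kg) that turns on the steamer's axis; the notch is a radial slot in its edge, 15 mm wide and 18 mm deep, open at the edge, the black gasket showing through it, with a small red mark on the lid just inside it. With the lid raised its top face is 114 mm above the counter, seated 105 mm.
- stud (a point): Centre of the top of the black upright stud on the lid, diametrically opposite the notch: 14 mm diameter, 22 mm tall above the lid's top face, 58 mm from the axis. Pushed sideways it turns the lid (about 1.5 N is needed); the lid stays where it is left.
- pad (a point): Centre of the top of the yellow round press pad in the middle of the lid, on the axis: 50 mm diameter, 6 mm high above the lid's top face (its top is 120 mm above the counter with the lid raised). The place to press.
- lid_turn (a joint): Angle of the lid about the vertical axis, rad: 0 = notch exactly over the pin; positive = lid is turned counter-clockwise from there as seen from above. It starts between 0.6 and 1.8, so the short way is clockwise. The notch fits over the pin within about 0.04 rad.
- lid_press (a joint): How far the lid is down from its raised position, m: 0 at the start, 0.009 = fully home on the rim; negative = lifted. A tight gasket resists with about 6 N all the way and holds the lid wherever it is left; there is no spring back.
- salt_cellar: White ceramic salt cellar with a blue lid, 84 mm across, 82 mm high, loose; origin at the centre of its underside. To be left alone.
- trivet: Grey stone trivet 120 x 120 x 18 mm, loose; origin at the centre of its underside. To be left alone.
- fork: Light wooden fork 275 mm long, 36 mm wide, 8 mm thick, lying flat along the side of the trivet, loose; origin on its underside 150 mm from the handle end, local x towards the prongs. To be left alone.
- spatula: Yellow silicone spatula 257 mm long, 52 mm wide blade, 10 mm thick, lying flat, loose; origin on its underside 140 mm from the handle end, local x towards the blade. To be left alone.

How it is judged:
By the outcome, as a careful person would: the job done as asked, in the order asked, and still so for the second after the job is handed in, with the robot touching nothing.
It also fails if it takes over 42 s, if anything falls off the work surface, if the arm or the gripper's body presses on something with over 40 N, if the wrist force passes 120 N, or if a joint passes its speed limit or range.

## Working session

There is one attempt and no reset: what is moved stays moved. The work goes in short steps, Python scripts to look and compute and a shell command to move; the robot and the scene stay as the last step left them, time stands still between calls to the robot, and variables do not carry over. Pictures are saved under pics/ and viewed, about 8 in all and at most 12, crops included, and the job is handed in when it is done.

```bash
mkdir -p pics
cat > h.py <<'E'
import numpy as np, cv2
from cell import manip, get_image
def cam(n):
    d=get_image(n); H=d['img'].shape[0]
    f=H/2/np.tan(np.radians(d['fov_y'])/2)
    R=cv2.Rodrigues(np.array(d['rvec'],float))[0]; t=np.array(d['tvec'],float).ravel()
    return d,f,R,t
def ray(c,u,v,z):
    d,f,R,t=c; C=-R.T@t
    r=R.T@np.array([(u-d['cx'])/f,(v-d['cy'])/f,1]); return C+r*(z-C[2])/r[2]
def proj(c,p):
    d,f,R,t=c; q=R@np.array(p)+t; return q[0]/q[2]*f+d['cx'],q[1]/q[2]*f+d['cy']
E
python3 - <<'E'
from h import *
for n in('top','scene'):
    c=cam(n); cv2.imwrite(f'pics/{n}0.png',c[0]['img']); print(n,c[1],-c[2].T@c[3],c[0]['cx'],c[0]['cy'])
o=manip.get_obs(); print(o)
E
```

```text
top 383.45119477557233 [ 0.30137829 -0.02162868  1.26022251] 255.72194339172805 185.50138869694027
scene 400.9646046259634 [ 1.57772144 -0.37052044  0.76405883] 258.10513961845595 193.065597053406
{'t': 0.1, 'qpos': array([ 9.41930324e-01,  1.58956137e-01,  1.59808635e+00,  3.62504467e-07,
        1.38620859e+00, -2.10145207e-01]), 'joint_vel': array([ 1.51015369e-03, -1.43853472e-03, -2.31404508e-03,  2.83677566e-04,
        2.48328675e-05,  1.92979801e-04]), 'joint_efforts': array([-4.73784416e-05, -3.96990538e+01, -3.32338142e+01, -2.18564142e-04,
        4.17786141e-03,  1.00448742e-05]), 'ee_pos': array([0.23351371, 0.52486699, 0.23044215]), 'tcp_rot': array([ 0.69142725,  0.14642557,  0.69190512, -0.14749647]), 'wrist_force': array([ 0.14909773, -0.03718103,  0.11079579]), 'torque': array([ 0.06510531, -0.03431363, -0.00214652]), 'finger_gap': 0.9998834683224598}
```

View pics/top0.png

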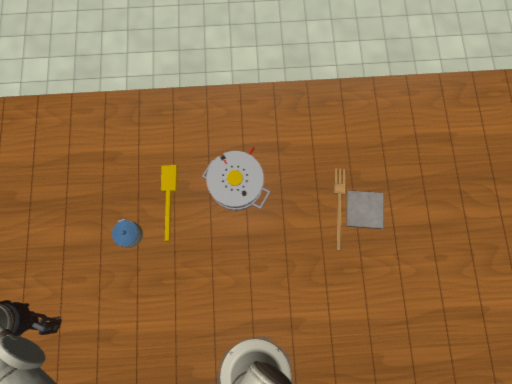

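View pics/scene0.png

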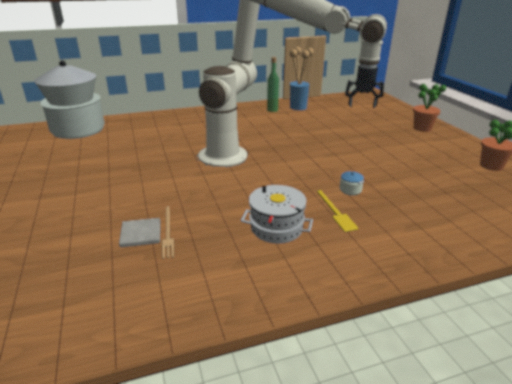

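The top view shows the steamer with its pad near (235,178), stud (244,193), notch (224,157) and pin (251,151). Next I measure these by colour.

```bash
cat > m.py <<'E'
from h import *
def cents(c,x0=195,x1=275,y0=140,y1=215):
    im=c[0]['img'][y0:y1,x0:x1]; h=cv2.cvtColor(im,cv2.COLOR_BGR2HSV).astype(int); H,S,V=h[...,0],h[...,1],h[...,2]
    out={}
    for n,m in dict(yellow=(H>20)&(H<35)&(S>150)&(V>120),red=((H<6)|(H>172))&(S>130)&(V>90),dark=(V<75)).items():
        k,_,st,ce=cv2.connectedComponentsWithStats(m.astype(np.uint8))
        out[n]=[(round(ce[i][0]+x0,1),round(ce[i][1]+y0,1),int(st[i][4])) for i in range(1,k) if st[i][4]>2]
    return out
E
python3 - <<'E'
from m import *
c=cam('top'); print(cents(c))
cv2.imwrite('pics/t1.png',cv2.resize(c[0]['img'][140:220,190:280],None,fx=7,fy=7,interpolation=cv2.INTER_CUBIC))
print(ray(c,235,178,.12),ray(c,244,193,.136),ray(c,251,151,.1045),ray(c,224,157,.114))
E
```

```text
{'yellow': [(np.float64(234.5), np.float64(177.3), 181)], 'red': [(np.float64(250.8), np.float64(150.6), 13), (np.float64(224.7), np.float64(161.0), 3)], 'dark': [(np.float64(222.6), np.float64(157.1), 7), (np.float64(243.9), np.float64(192.6), 11)]}
[0.58932131 0.02707332 0.12      ] [0.53743814 0.00166309 0.136     ] [ 0.67797283 -0.02682597  0.1045    ] [0.66032947 0.05841597 0.114     ]
```

View pics/t1.png

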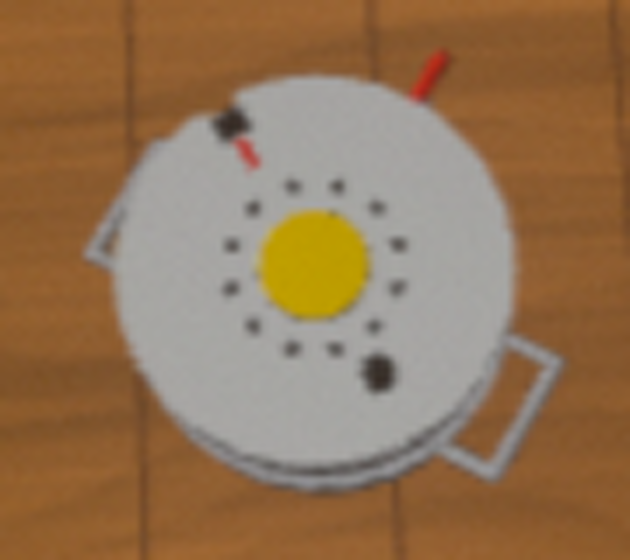

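```bash
cat > plan.py <<'E'
from m import *
from scipy.spatial.transform import Rotation as Ro
def pose():
    o=manip.get_obs(); q=o['tcp_rot']; return o,Ro.from_quat([q[1],q[2],q[3],q[0]]).as_matrix()
def to(p,zang=None):
    "travel cm and turn deg to world p, with tool z at world angle zang (mod pi)"
    o,R=pose(); tr=R.T@(np.array(p)-o['ee_pos'])*100
    tu=0
    if zang is not None:
        cur=np.degrees(np.arctan2(R[1,2],R[0,2])); tu=-((zang-cur+90)%180-90)
    return np.round(tr,2),round(tu,1)
def meas(c,down=0):
    d=cents(c); r=lambda a,z:ray(c,a[0],a[1],z)[:2]
    A=r(max(d['yellow'],key=lambda a:a[2]),.120-down)
    ang=lambda p:round(np.degrees(np.arctan2(*(p-A)[::-1])),1)
    print('axis',A)
    for n,z in(('red',.1045),('dark',.125)):
        for a in d[n]:
            p=r(a,z if n=='red' or np.hypot(*(r(a,z)-A))>.068 else .136); print(n,a[2],'r',round(1e3*np.hypot(*(p-A))),'ang',ang(p))
    return A
E
python3 - <<'E'
from plan import *
print(pose()[1].round(3))
A=meas(cam('top'))
print(ray(cam('scene'),278,198,.12))
for f in(-120,):
    a=np.radians(f); p=[*(A+.058*np.array([np.cos(a),np.sin(a)])),.20]
    print(p,to(p,f-90))
E
```

```text
[[-0.001  0.407  0.914]
 [-0.001  0.914 -0.407]
 [-1.    -0.001 -0.   ]]
axis [0.59164004 0.02880566]
red 12 r 104 ang -32.3
red 3 r 65 ang 26.1
dark 7 r 73 ang 27.0
dark 11 r 59 ang -153.1
[0.60072974 0.02921396 0.12      ]
[np.float64(0.5626400447933567), np.float64(-0.021423816354944527), 0.2] (array([  3.11, -36.55,  52.28]), np.float64(6.0))
```

```bash
python3 -m handwheel '{"hand":[255,255,255,255,255,255,255,255,255,255,255,255],"travel":[[0,-36.5,52.3],[0,-36.5,52.3],[0,-36.5,52.3],[0,-36.5,52.3],[0,-36.5,52.3],[0,-36.5,52.3],[0,-36.5,52.3],[0,-36.5,52.3],[0,-36.5,52.3],[0,-36.5,52.3],[0,-36.5,52.3],[0,-36.5,52.3]],"turn":[6,6,6,6,6,6,6,6,6,6,6,6]}' 20
python3 - <<'E'
from plan import *
o,R=pose(); print(o['t'],o['ee_pos'],o['finger_gap'])
c=cam('scene'); print(cents(c,250,310,180,220)); d=cents(c,250,310,180,220)['yellow']; print([ray(c,a[0],a[1],.12) for a in d])
print(to([.5626,-.0214,.2],-210))
E
```

```text
t: 1.45
ee_pos: [0.5444, 0.0095, 0.2313]
tcp_rot: [0.683, 0.183, 0.683, -0.183]
wrist_force: [-0.1, 1.1, -0.2]
finger_gap: -0.003
1.45 [0.54439884 0.00947642 0.23131598] -0.002509415003084815
{'yellow': [(np.float64(277.3), np.float64(197.7), 74)], 'red': [(np.float64(270.2), np.float64(217.7), 10)], 'dark': [(np.float64(263.6), np.float64(188.8), 9), (np.float64(258.1), np.float64(215.0), 90), (np.float64(298.7), np.float64(210.3), 3), (np.float64(278.1), np.float64(217.0), 13)]}
[array([0.59840282, 0.02780114, 0.12      ])]
(array([ 3.14, -1.32,  2.51]), np.float64(-0.3))
```

```bash
python3 -m handwheel '{"hand":[255,255,255,255],"travel":[[2.5,-1.3,2.5],[2.5,-1.3,2.5],[2.5,-1.3,2.5],[2.5,-1.3,2.5]],"turn":[0,0,0,0]}'
python3 - <<'E'
from plan import *
o,R=pose(); print(o['t'],o['ee_pos'])
print(to([.563,-.0214,.2],-210))
c=cam('scene'); d=cam('top')
a=cv2.resize(c[0]['img'][130:250,220:340],(600,600),interpolation=2);cv2.imwrite('pics/s2.png',a)
E
```

```text
t: 1.9
ee_pos: [0.5588, -0.0115, 0.207]
tcp_rot: [0.683, 0.183, 0.683, -0.183]
wrist_force: [-0.5, -0.7, -0.7]
finger_gap: 0.006
1.9 [ 0.55880195 -0.01145824  0.20704014]
(array([ 0.7 , -0.65,  0.86]), np.float64(0.1))
```

View pics/s2.png

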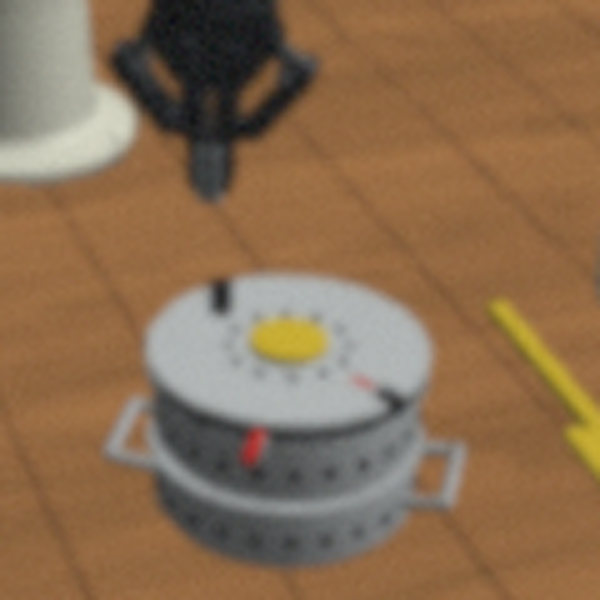

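The closed fingertip (crop (210,195)) is above the lid, on the robot side of the stud (220,295). Next: descend.

```bash
python3 -m handwheel '{"hand":[255,255,255,255],"travel":[[3,0,0],[6,0,0],[6,0,0],[6,0,0]],"turn":[0,0,0,0]}'
python3 - <<'E'
from plan import *
o,R=pose(); print(o['t'],o['ee_pos'])
print(to([.563,-.0214,.122],-210))
E
```

```text
t: 2.4
ee_pos: [0.5588, -0.0117, 0.1471]
tcp_rot: [0.683, 0.183, 0.683, -0.183]
wrist_force: [0.1, -0.9, 0.7]
finger_gap: 0.0
2.4 [ 0.55883628 -0.0117307   0.14708386]
(array([ 2.51, -0.63,  0.84]), np.float64(0.1))
```

```bash
python3 -m handwheel '{"hand":[255,255,255,255,255,255],"travel":[[0,-0.6,0.8],[0,-0.6,0.8],[1,-0.6,0.8],[2.5,-0.6,0.8],[2.5,-0.6,0.8],[2.5,-0.6,0.8]],"turn":[0,0,0,0,0,0]}'
python3 - <<'E'
from plan import *
A=np.array([.5922,.0288])
o,R=pose(); print(o['t'],o['ee_pos'])
for f in(-125,-130,-135,-140,-145,-150,-155,-160,-165,-170,-175,-180):
    a=np.radians(f); p=[*(A+.058*np.array([np.cos(a),np.sin(a)])),.122]; print(f,*to(p,f-90))
E
```

```text
t: 3.0
ee_pos: [0.5619, -0.0212, 0.1201]
tcp_rot: [0.682, 0.183, 0.684, -0.183]
wrist_force: [-0.4, 0.6, 0.1]
finger_gap: 0.008
3.0 [ 0.56190792 -0.02117954  0.12009469]
-125 [-0.19  0.06 -0.38] 5.0
-130 [-0.19  0.13 -0.88] 10.0
-135 [-0.19  0.24 -1.38] 15.0
-140 [-0.19  0.39 -1.86] 20.0
-145 [-0.19  0.59 -2.33] 25.0
-150 [-0.18  0.82 -2.78] 30.0
-155 [-0.18  1.09 -3.2 ] 35.0
-160 [-0.18  1.4  -3.6 ] 40.0
-165 [-0.18  1.74 -3.98] 45.0
-170 [-0.18  2.12 -4.32] 50.0
-175 [-0.18  2.52 -4.63] 55.0
-180 [-0.18  2.94 -4.9 ] 60.0
```

```bash
python3 -m handwheel '{"hand":[255,255,255,255,255,255,255,255,255,255,255,255],"travel":[[-0.2,0.06,-0.4],[-0.2,0.13,-0.9],[-0.2,0.24,-1.4],[-0.2,0.4,-1.85],[-0.2,0.6,-2.35],[-0.2,0.8,-2.8],[-0.2,1.1,-3.2],[-0.2,1.4,-3.6],[-0.2,1.75,-4.0],[-0.2,2.1,-4.3],[-0.2,2.5,-4.65],[-0.2,2.5,-4.65]],"turn":[5,10,15,20,25,30,35,40,45,50,55,55]}'
python3 - <<'E'
from plan import *
A=np.array([.5922,.0288])
o,R=pose(); print(o['t'],o['ee_pos'])
for f in(-180,-185,-188,-190,-192,-194):
    a=np.radians(f); p=[*(A+.058*np.array([np.cos(a),np.sin(a)])),.122]; print(f,*to(p,f-90))
c=cam('top'); meas(c)
cv2.imwrite('pics/t3.png',cv2.resize(c[0]['img'][140:220,190:280],None,fx=7,fy=7,interpolation=2))
E
```

```text
t: 4.2
ee_pos: [0.5351, 0.0239, 0.1236]
tcp_rot: [0.522, 0.478, 0.521, -0.477]
wrist_force: [-0.1, 0.5, -0.4]
finger_gap: 0.002
4.2 [0.53511786 0.02386056 0.12359599]
-180 [ 0.16 -0.05 -0.5 ] 5.0
-185 [ 0.16  0.02 -1.  ] 10.0
-188 [ 0.16  0.08 -1.3 ] 13.0
-190 [ 0.16  0.13 -1.5 ] 15.0
-192 [ 0.16  0.18 -1.69] 17.0
-194 [ 0.16  0.25 -1.88] 19.0Traceback (most recent call last):
  File "<stdin>", line 6, in <module>
  File "plan.py", line 14, in meas
    A=r(max(d['yellow'],key=lambda a:a[2]),.120-down)
        ~~~^^^^^^^^^^^^^^^^^^^^^^^^^^^^^^^
ValueError: max() iterable argument is empty
```

```bash
cat > sc.py <<'E'
from plan import *
import sys
c=cam('scene'); d=cents(c,240,320,170,230); print(d)
A=np.array([.5922,.0288])
Y=max(d['yellow'],key=lambda a:a[2]); P=ray(c,Y[0],Y[1],.12)[:2]; print('pad',P)
for a in d['red']:
    for z in(.1045,.114):
        p=ray(c,a[0],a[1],z)[:2]-P; print(a,z,round(1e3*np.hypot(*p)),round(np.degrees(np.arctan2(p[1],p[0])),1))
cv2.imwrite(sys.argv[1],cv2.resize(c[0]['img'][160:250,230:340],None,fx=6.5,fy=6.5,interpolation=2))
E
python3 sc.py pics/s4.png
```

```text
{'yellow': [(np.float64(318.6), np.float64(191.8), 9), (np.float64(277.3), np.float64(197.7), 73)], 'red': [(np.float64(270.0), np.float64(219.0), 17)], 'dark': [(np.float64(271.6), np.float64(176.5), 171), (np.float64(260.8), np.float64(218.2), 166), (np.float64(280.0), np.float64(215.8), 32), (np.float64(278.0), np.float64(225.0), 7), (np.float64(253.6), np.float64(228.0), 9)]}
pad [0.59840282 0.02780114]
(np.float64(270.0), np.float64(219.0), 17) 0.1045 97 -33.4
(np.float64(270.0), np.float64(219.0), 17) 0.114 110 -31.9
```

View pics/s4.png

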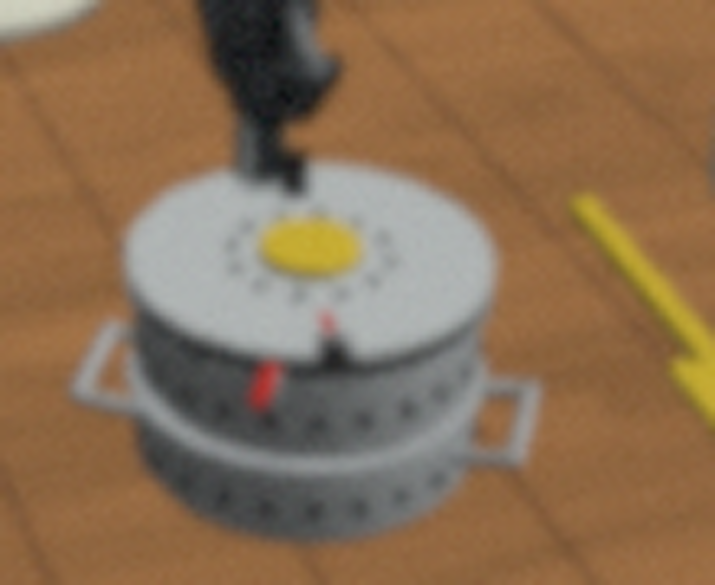

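The lid has turned. In the crop the notch is at (333,350), about 15–20° from the pin at (265,385). I'll push about 15° further, back off, and measure from the top.

```bash
python3 -m handwheel '{"hand":[255,255,255,255,255,255],"travel":[[0.1,-0.05,-0.5],[0.1,0.0,-1.0],[0.1,0.05,-1.2],[0.1,0.1,-1.4],[0.1,0.1,-1.4],[0.1,0.1,-1.4]],"turn":[5,10,12,14,14,14]}'
python3 sc.py pics/s5.png
python3 - <<'E'
from plan import *
o,R=pose(); print(o['t'],o['ee_pos'],o['wrist_force']);p=o['ee_pos'][:2]-[.5922,.0288]; print(np.hypot(*p),np.degrees(np.arctan2(p[1],p[0])))
E
```

```text
t: 4.9
ee_pos: [0.535, 0.0373, 0.1224]
tcp_rot: [0.46, 0.537, 0.46, -0.537]
wrist_force: [-0.5, -0.8, -0.7]
finger_gap: 0.001
{'yellow': [(np.float64(318.6), np.float64(191.8), 9), (np.float64(277.3), np.float64(197.7), 73)], 'red': [(np.float64(270.3), np.float64(218.6), 19)], 'dark': [(np.float64(275.0), np.float64(177.3), 141), (np.float64(260.9), np.float64(218.2), 169), (np.float64(276.8), np.float64(216.0), 20), (np.float64(278.0), np.float64(225.0), 5), (np.float64(253.5), np.float64(228.0), 11)]}
pad [0.59840282 0.02780114]
(np.float64(270.3), np.float64(218.6), 19) 0.1045 94 -33.2
(np.float64(270.3), np.float64(218.6), 19) 0.114 108 -31.6
4.95 [0.53499666 0.03728489 0.1224426 ] [-0.2920933   0.06362935  0.54120137]
0.057829188225750595 171.56291165141033
```

View pics/s5.png

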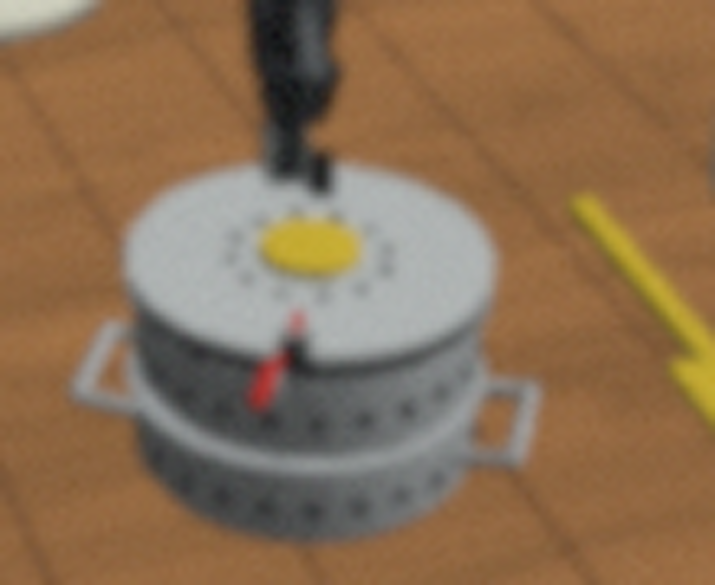

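```bash
python3 -m handwheel '{"hand":[255,255,255,255,255,255,255,255],"travel":[[0,0,1.5],[-2,0,2],[-4,0,5],[-4,0,10],[-4,0,15],[-4,0,18],[-4,0,18],[-4,0,18]],"turn":[0,0,0,0,0,0,0,0]}'
python3 - <<'E'
from plan import *
for i in range(2):
    c=cam('top'); meas(c)
cv2.imwrite('pics/t6.png',cv2.resize(c[0]['img'][140:220,190:280],None,fx=7,fy=7,interpolation=2))
E
```

```text
t: 5.75
ee_pos: [0.5062, -0.1411, 0.1622]
tcp_rot: [0.459, 0.538, 0.459, -0.538]
wrist_force: [0.5, 0.4, 0.1]
finger_gap: -0.002
axis [0.59164004 0.02880566]
red 12 r 104 ang -32.3
red 3 r 61 ang -24.9
dark 8 r 73 ang -27.1
dark 13 r 59 ang 155.5
dark 14 r 131 ang -119.2
axis [0.59164004 0.02880566]
red 13 r 104 ang -32.1
red 3 r 61 ang -24.9
dark 8 r 73 ang -27.1
dark 13 r 59 ang 155.5
dark 15 r 131 ang -119.4
```

View pics/t6.png

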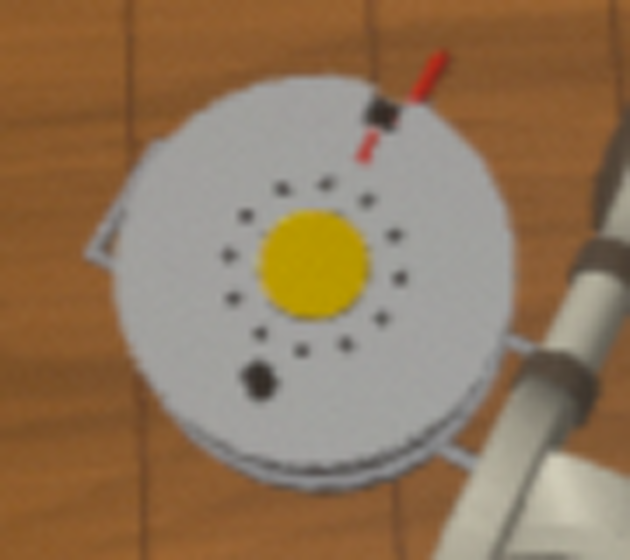

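The notch is still short of the pin. With parallax corrected, the mark, notch and stud agree on about -25.7°, against the pin at -32.2°, so about 6.5° remains. I'll return to contact and push 6.5° further.

```bash
python3 -m handwheel '{"hand":[255,255,255,255,255,255,255,255,255,255,255,255],"travel":[[0,0,-5],[0,0,-10],[0,0,-15],[0,0,-16],[2,0,-16],[4,0,-16],[4,0,-17],[4,0,-17.7],[4,0.02,-18.2],[4,0.04,-18.45],[4,0.04,-18.6],[4,0.04,-18.65]],"turn":[0,0,0,0,0,0,0,0,2,4,5.5,6.5]}'
python3 -m handwheel '{"hand":[255,255,255,255,255,255,255,255,255,255],"travel":[[0,0,0],[0,0,0],[0,0,1.5],[-2,0,2],[-4,0,5],[-4,0,10],[-4,0,15],[-4,0,18],[-4,0,18],[-4,0,18]],"turn":[0,0,0,0,0,0,0,0,0,0]}'
cat > fine.py <<'E'
from plan import *
import sys
c=cam('top'); d=cents(c); A=np.array([.5916,.0288])
for n,L in d.items():
    for a in L:
        for z in dict(yellow=[.12],red=[.1045,.114],dark=[.109,.128])[n]:
            p=ray(c,a[0],a[1],z)[:2]-A; print(n,a[2],z,round(1e3*np.hypot(*p)),round(np.degrees(np.arctan2(p[1],p[0])),1))
cv2.imwrite(sys.argv[1],cv2.resize(c[0]['img'][140:220,190:280],None,fx=7,fy=7,interpolation=2))
E
python3 fine.py pics/t7.png
```

```text
t: 7.05
ee_pos: [0.5368, 0.0441, 0.1234]
tcp_rot: [0.428, 0.563, 0.427, -0.563]
wrist_force: [-0.5, -1.4, 1.2]
finger_gap: -0.003
t: 8.05
ee_pos: [0.4876, -0.1304, 0.1623]
tcp_rot: [0.427, 0.563, 0.428, -0.563]
wrist_force: [0.8, -0.4, 0.3]
finger_gap: 0.002
yellow 181 0.12 0 8.0
red 27 0.1045 94 -32.2
red 27 0.114 91 -33.2
red 4 0.1045 64 -31.4
red 4 0.114 62 -32.9
dark 13 0.109 55 144.0
dark 13 0.128 57 147.5
dark 18 0.109 133 -131.6
dark 18 0.128 134 -132.9
```

View pics/t7.png

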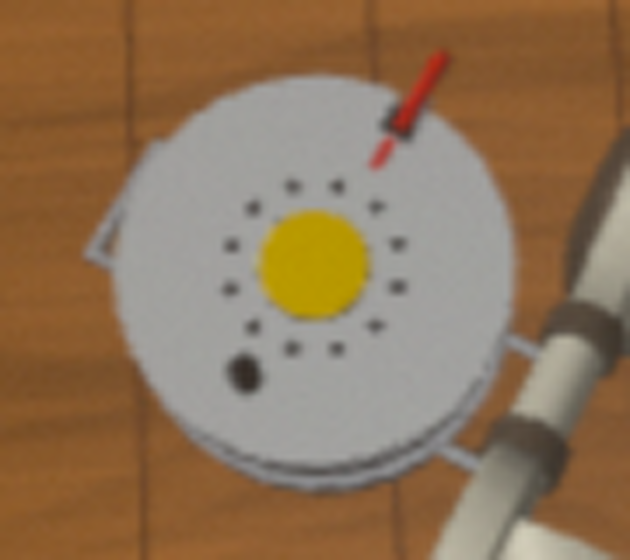

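The notch is now over the pin (crop (400,120)): mark -32.9°, stud -32.5°, pin -32.2°. Next I move above the pad.

Run:
```python
from plan import *
print(to([.592,.0288,.162]))
```

```text
(array([  0.03,   5.79, -18.05]), 0)
```

```bash
python3 -m handwheel '{"hand":[255,255,255,255,255,255,255,255,255],"travel":[[0,1.5,-4.5],[0,3,-9],[0,4.5,-13.5],[0,5.8,-18.05],[0,5.8,-18.05],[0,5.8,-18.05],[2,5.8,-18.05],[3,5.8,-18.05],[3,5.8,-18.05]],"turn":[0,0,0,0,0,0,0,0,0]}'
python3 -m handwheel '{"hand":[255,255,255,255,255,255],"travel":[[0.5,0,0],[1,0,0],[1.3,0,0],[1.5,0,0],[1.5,0,0],[1.5,0,0]],"turn":[0,0,0,0,0,0]}'
```

```text
t: 9.0
ee_pos: [0.5902, 0.0285, 0.1302]
tcp_rot: [-0.427, -0.562, -0.429, 0.564]
wrist_force: [0.1, 0.1, 0.8]
finger_gap: 0.0
t: 9.6
ee_pos: [0.5923, 0.0286, 0.1178]
tcp_rot: [-0.428, -0.563, -0.428, 0.563]
wrist_force: [-2.5, -0.9, 4.0]
finger_gap: 0.001
```

```bash
python3 -m handwheel '{"hand":[255,255,255,255,255,255],"travel":[[0.2,0,0],[0.4,0,0],[0.4,0,0],[0.5,0,0],[0.5,0,0],[0.5,0,0]],"turn":[0,0,0,0,0,0]}'
python3 -m handwheel '{"hand":[255,255,255,255,255],"travel":[[0.1,0,0],[0.2,0,0],[0.3,0,0],[0.3,0,0],[0.3,0,0]],"turn":[0,0,0,0,0]}'
```

```text
t: 10.2
ee_pos: [0.5924, 0.0286, 0.1129]
tcp_rot: [-0.428, -0.563, -0.428, 0.563]
wrist_force: [-3.4, -1.6, 6.0]
finger_gap: 0.004
t: 10.7
ee_pos: [0.5925, 0.0286, 0.1109]
tcp_rot: [-0.428, -0.563, -0.428, 0.563]
wrist_force: [-6.2, -1.5, 11.9]
finger_gap: -0.006
```

```bash
python3 -m handwheel '{"hand":[255,255,255,255,255],"travel":[[0.1,0,0],[0.2,0,0],[0.3,0,0],[0.3,0,0],[0.3,0,0]],"turn":[0,0,0,0,0]}'
```

```text
t: 11.2
ee_pos: [0.5927, 0.0286, 0.1107]
tcp_rot: [-0.429, -0.563, -0.428, 0.563]
wrist_force: [-13.2, -0.5, 26.8]
finger_gap: 0.001
```

It's at a hard stop: the TCP is at 0.1107 and the force has risen from 12 to 27 N, against 0.111 expected when home. Now I release straight up and clear away.

```bash
python3 -m handwheel '{"hand":[255,255,255,255,255,255,255,255,255,255,255,255],"travel":[[-0.3,0,0],[-0.6,0,0],[-2,0,0],[-5,0,0],[-8,0,0],[-8,0,5],[-8,0,10],[-8,0,15],[-8,0,20],[-8,0,22],[-8,0,22],[-8,0,22]],"turn":[0,0,0,0,0,0,0,0,0,0,0,0]}'
python3 fine.py pics/t8.png; python3 sc.py pics/s8.png
python3 - <<'E'
from plan import *
for n in('top','scene'):
    c=cam(n); d,f,R,t=c; zs=[]
    for x,y in((.63,.06),(.62,.07),(.65,.03),(.56,.0),(.59,.07)):
        u,v=proj(c,[x,y,.108]); z=d['z_map'][round(v),round(u)]
        zs.append(round(1e3*(R.T@(np.array([(round(u)-d['cx'])/f*z,(round(v)-d['cy'])/f*z,z])-t))[2],1))
    print(n,zs)
print(manip.get_obs()['wrist_force'])
E
```

```text
t: 12.4
ee_pos: [0.5336, -0.1831, 0.1866]
tcp_rot: [0.428, 0.563, 0.428, -0.563]
wrist_force: [0.6, -0.2, 0.4]
finger_gap: 0.0
yellow 181 0.12 3 -169.0
red 27 0.1045 94 -32.2
red 27 0.114 91 -33.2
red 3 0.1045 61 -32.3
red 3 0.114 59 -33.9
dark 11 0.109 57 145.7
dark 11 0.128 59 149.0
{'yellow': [(np.float64(318.6), np.float64(191.8), 9), (np.float64(277.1), np.float64(200.1), 76)], 'red': [(np.float64(270.2), np.float64(218.4), 22)], 'dark': [(np.float64(280.9), np.float64(188.9), 10), (np.float64(261.3), np.float64(220.1), 113), (np.float64(278.1), np.float64(224.9), 8), (np.float64(253.2), np.float64(228.1), 8)]}
pad [0.61135135 0.0221618 ]
(np.float64(270.2), np.float64(218.4), 22) 0.1045 80 -35.3
(np.float64(270.2), np.float64(218.4), 22) 0.114 93 -33.2
top [np.float64(106.7), np.float64(106.3), np.float64(112.4), np.float64(102.5), np.float64(108.0)]
scene [np.float64(105.2), np.float64(101.1), np.float64(104.1), np.float64(102.2), np.float64(104.3)]
[0.40800608 0.16097435 0.49203254]
```

View pics/s8.png

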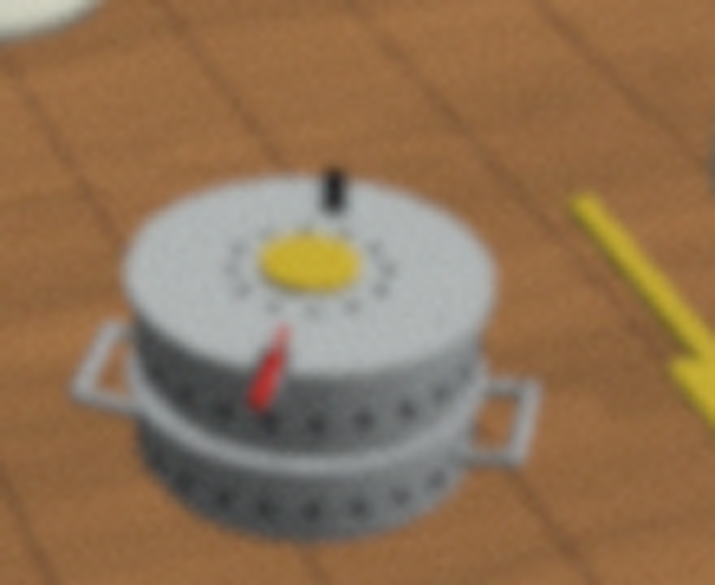

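The lid sits on the rim with the pin in its notch (crop (270,370)). The stud is directly opposite at (335,190), and the gripper is well clear.

```bash
python3 -c "
from cell import manip
manip.job_done()"
```

```text
the job is handed in; nothing more can be done
```

The lid is fully home with its notch over the red pin. The job is handed in at about 12.5 s of the 42 s allowed.

**Turning:** I pushed the stud clockwise about 59° with the closed fingertips, in three pushes with a look after each. Before pressing, the lid mark was at -32.9°, the stud at -32.5° and the pin at -32.2°. That is inside the 0.04 rad (2.3°) fit.

**Pressing:** I pressed the pad down until it met a hard stop at 0.1107 m, where 0.111 m means seated. The wrist force then rose from 12 N to about 30 N. I released straight up and moved clear; the wrist force read about zero.

**Last checks:**
- **Lid position:** the final scene picture shows the pin in the notch and the lid down on the rim.
- **Depth maps:** single-pixel lid heights were noisy. The scene camera gave 101 to 105 mm and the top camera 102 to 112 mm, against 105 mm expected when seated and 114 mm raised. I relied on the hard stop and the picture instead.
- **Axis position:** the two cameras disagreed by about 7 mm in x on the pad's position. I used the top view, and the contacts agreed with it.
- **Other objects:** the arm stayed away from the salt cellar, trivet, fork and spatula. I did not re-measure them at the end.

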